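# Clamp a re-glued power adapter in the bench screw press

### The arm

A 6-joint arm with a two-finger parallel gripper is mounted at the origin on a cart in front of the work surface, level with it; the furniture and walls round the work are solid. World frame = base frame: x ahead of the robot, y to its left, z up, the work surface at z = 0. Lengths are in m, angles in rad, forces in N, time in s.
With the tool pointing down it reaches from about 0.25 to 0.725 m from the base axis. Payload 4 kg.
Tool frame: the origin (TCP) lies on the centre line of the jaws, within the pads' length; the fingertips stand 17 mm ahead of it and the grasp point (between the pads) lies 2 mm behind it; z points along the fingers, y is the line along which they close (so a half turn about z gives the same grasp; the last joint's range is limited). The gripper opens to 85 mm and grips with 20 to 120 N. Pads are 22 mm wide; open, the fingers measure 114 mm over their backs; the gripper's body (76 mm by 85 mm) begins 54 mm behind the grasp point. The pads swing forward as they close: fully open they stand 13 mm farther back than shut.
Start: joints at [-1.173, 0.241, 0.005, 1.335, 0, 1.571], TCP at [0.194, -0.461, 0.248] pointing down, gripper open.
Joint ranges: [-2.72, 2.72], [-1.05, 1.87], [-1.09, 1.28], [-1.99, 2.15], [-1.42, 1.44], [-3.14, 3.14]. Speed limits (rad/s): [2.79, 2.79, 3.14, 3.14, 3.14, 3.14].

### API

Orientations are given as a unit quaternion [x, y, z, w].
In Python, from workcell import get_obs, imaging, order gives the robot as it stands.
- The arm moves only by the tool apply_moves, never from a script. Its argument "targets" is a list that holds one entry, the list of rows, each a list of 5 numbers: the shift along the world's x, y, z in units of 40 mm (1.0 is 40 mm), then the turn about the world's z in degrees, then the gripper command: -1 is shut, 1 is fully open, values between are in proportion. In form: [[[dx, dy, dz, turn, fingers], ...]]. A call has 1 to 8 rows; each row shifts and turns the commanded pose from where the row before left it; what a row does not reach is not made up. A row lasts 1/12 s, in which the tool goes at most 41.7 mm and 7.16 degrees, less where a joint would pass 70% of its speed; a pose out of reach is approached as far as the arm can. A call is refused whole if a number of a shift passes 1 or a number of a turn 7.16, either way. A call with a gripper value outside its range is refused whole. The fingers move at their own pace and stop on an object; the grip force is fixed at half the most. Time passes only in rows, so rows that do not move let the fingers close. It gives the time, the measured TCP pose, the force, the opening and the grip force at its end, in the units of the state.
- get_obs(): the state, without advancing time (a new reading comes with each control period).
- imaging.camera(name): name is "side" or "top"; returns (picture, depth): 420x560x3 uint8, blue, green, red; 420x560 float32, m along the optical axis (not along the pixel's ray), 0 where there is no reading.
- imaging.get_calibration(name): a dict with "camera_matrix" (3x3 intrinsics, pixels), "eye" and "rotation" of the camera in the world. Camera axes: x right, y down, z forward; pixel columns grow to the right and rows downward; lengths in m; the calibration is good to about 2 mm. A picture is of the moment at which its call begins. get_calibration takes no time and is no camera call.
- order.job_done(): hands the job in; it is judged then, once.
The state is a dict: "clock": time; "joint_pos": joint angles; "joint_vel": joint speeds; "tau": joint torques, N m; "eef_pos": TCP position; "tool_rot": TCP orientation; "ft_force": force on the tool from outside, world axes, zero at the start; "ft_torque": the same for the moment, N m; "grip_width": finger opening in m; "grasp_force": force on a finger pad.
Only numpy, scipy, OpenCV 4.12 (cv2) and the standard library are available. Lean on these libraries where they do the work, as an engineer would, in place of code of your own. Each camera call takes 0.05 s, during which the arm holds its last target. There are 200 camera calls.

### The job

The black power adapter has just been glued and has to be clamped: lay it flat in the nest of the press's pulled-out tray, push the tray fully home under the press, then wind the crank clockwise (seen from above) until the pressure plate just meets the adapter, and from there give it one more quarter turn, no more, and let go. Too much pressure cracks the case; leave the dish of screws where it stands.

Things in the scene. Friction and masses are not known exactly. Their poses are not given: they have to be found in the camera images.
- adapter_mid (a point): Centre (half-way up) of the loose black power adapter, a plain box 108 x 48 x 29 mm (x, y, z of this point's axes: x along its length), 0.26 kg, lying flat on the bench; grasp across its 48 mm sides.
- press: Grey bench screw press on the bench, about 200 mm tall, base 200 x 110 mm, no fixed place or heading. Origin on the screw axis at bench height; its -x axis is the open front where the tray comes out; the column stands at +x. Head: 64 mm wide, 124 to 160 mm above the bench, from 34 mm in front of the screw axis back to the column.
- nest (a point): Where adapter_mid belongs when the adapter lies in the tray's nest (either way round). Axes as the press: x along the nest's length, -x outward. Nest floor 14.5 mm below this point, 21.5 mm above the bench, 114 x 54 mm inside; lips 9 mm high at the ends and corners, none along the middle 80 mm of the long sides. With the tray out, it is 125 to 135 mm in front of the screw axis.
- tray_tab (a point): Centre of the tray's upright push tab: a plate 8 mm thick (along the press's x), 50 mm wide, 40 mm tall, top edge 55.5 mm above the bench, on a tongue 131 mm from the nest's centre on the outer (-x) side. Push it along the press's +x.
- tray (a joint): How far the tray is pulled out, in m: 0 is fully home against its stop (nest centre under the screw), 0.135 fully out. It slides with about 2 N of friction and stays where left.
- screw (a joint): Angle of screw and crank in rad, 0 to 9.5; grows clockwise seen from above, lowering the ram 30 mm per turn (4.77 mm per rad). Friction 0.33 N m, stays where left; starts between 0 and 1. At contact the crank's torque steps up by about 0.14 N m (2.6 N more at the knob, on top of 6 N of friction), then grows by about 0.07 N m per rad.
- screw_axis (a point): Point on the screw's vertical axis on top of the press, 206 mm above the bench, level with the middle of the crank knob. The crank does not sink as it turns.
- crank_knob (a point): Centre of the crank's black knob: upright round grip 23 mm in diameter, 41 mm tall (186 to 227 mm above the bench), 55 mm from the screw axis; top of the crank arm 185.5 mm above the bench. It spins freely on its pin, so it can be held from above and led round the circle without turning the hand.
- ram: Ram with a sprung pressure plate (60 x 44 mm, rubber sole) under it. Origin on the screw axis, 78.5 mm above the bench at screw 0. The sole is 0 to 7 mm below the origin, differently each time and not reported: feel for contact, at screw 4.3 to 5.9 rad. Spring preloaded to 30 N, then 14 N per rad: a quarter turn past contact gives about 54 N on the adapter; over 68 N cracks it.
- screw_bowl: Round steel dish with screws, 95 mm across and 18 mm high, loose on the bench just beside the press, on the side away from the robot; a bystander. Origin at the centre of its underside.
There are look-alikes about, which are no part of the job. Leave any yellow look-alike of the part that bears adapter_mid alone.

How it is judged:
By the outcome, as a careful person would: the job done as asked, in the order asked, and still so for the second after the job is handed in, with the robot touching nothing.
It also fails if it takes over 72 s, if anything falls off the work surface, if the arm or the gripper's body presses on something with over 40 N, if the wrist force passes 120 N, or if a joint passes its speed limit or range.

## Working session

There is one attempt and no reset: what is moved stays moved. The work goes in short steps, Python scripts to look and compute and a tool call to move; the robot and the scene stay as the last step left them, time stands still between calls to the robot, and variables do not carry over. Pictures are saved under pics/ and viewed, at most 10 in all, crops included, and the job is handed in when it is done.

Besides the shell and the picture viewer there is one more tool, called as name(argument=value, ...) on one line, values as JSON. apply_moves: Moves the arm, as the interface text tells. Its arguments: {"type":"object","properties":{"targets":{"type":"array","items":{"type":"array","items":{"type":"array","items":{"type":"number"}}}}},"required":["targets"]}

```bash
mkdir -p pics
cat > h.py <<'E'
import numpy as np, cv2
from workcell import get_obs, imaging, order
def look(n):
    p,d=imaging.camera(n); return p,d
def world(n,d):
    c=imaging.get_calibration(n); K=np.array(c["camera_matrix"]); R=np.array(c["rotation"]); e=np.array(c["eye"])
    v,u=np.mgrid[:d.shape[0],:d.shape[1]]
    P=np.stack([(u-K[0,2])/K[0,0]*d,(v-K[1,2])/K[1,1]*d,d],-1)@R.T+e
    P[d==0]=np.nan
    return P
E
python3 - <<'E'
from h import *
for n in("side","top"):
    p,d=look(n); cv2.imwrite(f"pics/{n}0.png",p); np.savez(f"{n}0.npz",p=p,d=d); P=world(n,d)
    c=imaging.get_calibration(n); print(n,np.round(c["eye"],3),np.round(c["rotation"],2).tolist(),np.round(c["camera_matrix"],0).tolist())
    print(np.round(P[60::100,40::120],3).tolist())
print(get_obs())
E
```

```text
Traceback (most recent call last):
  File "h.py", line 8, in world
    P=np.stack([(u-K[0,2])/K[0,0]*d,(v-K[1,2])/K[1,1]*d,d],-1)@R.T+e
      ~~~~~~~~~~~~~~~~~~~~~~~~~~~~~~~~~~~~~~~~~~~~~~~~~~~~~~~~^~~~
ValueError: matmul: Input operand 1 has a mismatch in its core dimension 0, with gufunc signature (n?,k),(k,m?)->(n?,m?) (size 4 is different from 3)
```

View pics/side0.png

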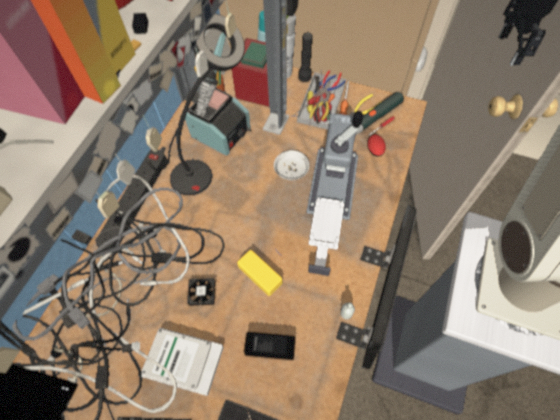

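The side view shows the press at about (335,170), its tray end and tab at (320,262), the dish at (292,165), a black box at (270,345) and a yellow box at (260,272). "rotation" is a quaternion, so I'll fix the helper.

```bash
sed -i 's/R=np.array(c\["rotation"\])/R=Rotation.from_quat(c["rotation"]).as_matrix()/; 1a from scipy.spatial.transform import Rotation' h.py
python3 - <<'E'
from h import *
for n in("side","top"):
    p,d=look(n); cv2.imwrite(f"pics/{n}1.png",p); np.savez(f"{n}0.npz",p=p,d=d); P=world(n,d)
    c=imaging.get_calibration(n); print(n,np.round(c["eye"],3),np.round(c["rotation"],3),np.round(c["camera_matrix"],0).tolist())
    print(np.round(P[60::100,40::120],3).tolist())
P=world("side",np.load("side0.npz")["d"])
for u,v in((270,345),(260,272),(320,265),(325,225),(292,165),(335,170),(355,120)): print(u,v,np.round(P[v,u],3))
print(get_obs())
E
```

```text
side [0.4   0.479 0.928] [-0.171  0.954 -0.242  0.047] [[416.0, 0.0, 285.0], [0.0, 416.0, 213.0], [0.0, 0.0, 1.0]]
[[[0.71, 0.278, 0.669], [0.685, 0.155, 0.575], [0.689, -0.249, 0.242], [0.431, -0.532, 0.086], [0.171, -0.406, 0.268]], [[0.707, 0.34, 0.601], [0.942, -0.011, 0.033], [0.653, -0.14, 0.003], [0.347, -0.256, -0.002], [-0.289, -1.146, -0.855]], [[0.689, 0.417, 0.539], [0.788, 0.251, 0.071], [0.55, 0.132, -0.0], [0.305, 0.125, 0.193], [0.115, 0.078, 0.245]], [[0.923, 0.522, 0.045], [0.7, 0.436, 0.027], [0.468, 0.346, 0.003], [0.111, 0.103, -0.642], [-0.02, 0.16, -0.024]]]
top [0.387 0.096 0.981] [-0.654  0.748 -0.082  0.075] [[383.0, 0.0, 283.0], [0.0, 383.0, 217.0], [0.0, 0.0, 1.0]]
[[[0.691, 0.334, 0.6], [0.681, 0.203, 0.588], [0.678, 0.063, 0.565], [0.768, -0.156, 0.396], [0.876, -0.535, 0.171]], [[0.799, 0.632, 0.121], [0.813, 0.383, -0.001], [0.768, 0.058, -0.0], [0.723, -0.263, 0.005], [0.658, -0.534, 0.075]], [[0.576, 0.692, 0.022], [0.54, 0.399, 0.0], [0.499, 0.094, -0.001], [0.457, -0.208, 0.008], [0.418, -0.534, -0.032]], [[0.336, 0.702, 0.004], [0.217, 0.695, -0.8
[... 283 characters left out ...]

{'clock': 0.15, 'joint_pos': array([-1.17301252e+00,  2.41248243e-01,  4.04343139e-03,  1.33520356e+00,
        3.18760686e-05,  1.57080254e+00]), 'joint_vel': array([ 0.00157523, -0.00240544,  0.00460699, -0.00092919,  0.00216426,
       -0.0007129 ]), 'tau': array([ 6.82630653e-04, -3.72635365e+01,  2.52639002e+01,  1.23772089e-02,
        2.25959411e-05, -1.92600299e-05]), 'eef_pos': array([ 0.19352271, -0.46054376,  0.24761701]), 'tool_rot': array([ 9.80286419e-01,  1.97580078e-01, -1.43635231e-04, -7.93281753e-04]), 'ft_force': array([0.23387727, 0.28329961, 0.68970486]), 'ft_torque': array([ 0.01526458, -0.05217093,  0.01399069]), 'grasp_force': 0.0, 'grip_width': 0.08565741444267778}
```

View pics/top1.png

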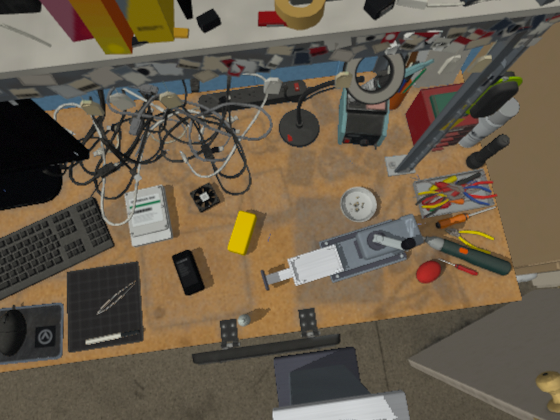

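The top view shows the black box (188,272), yellow box (242,232), white tray (315,265), tab (268,280), screw axis near (375,238), knob (408,243) and dish (358,203). Candidates are the black box (188,272), which is black, box-shaped and lying flat so it fits; the yellow box (242,232), an excluded look-alike; and the fan (204,196), square so it doesn't fit. I'll measure and confirm in a crop.

```bash
cat > m.py <<'E'
from h import *
def rect(P,lo,hi,c,r,mask=None):
    m=(P[...,2]>lo)&(P[...,2]<hi)&(np.hypot(P[...,0]-c[0],P[...,1]-c[1])<r)
    if mask is not None: m&=mask
    q=P[m]
    if len(q)<20: return None
    (x,y),(w,h),a=cv2.minAreaRect(q[:,:2].astype(np.float32))
    if w<h: w,h,a=h,w,a+90
    return len(q),np.round([x,y,np.median(q[:,2]),w,h],4).tolist(),round((a+90)%180-90,1)
E
python3 - <<'E'
from m import *
for n in("side","top"):
    z=np.load(n+"0.npz"); P=world(n,z["d"]); p=z["p"].astype(int); white=p.min(-1)>150
    print(n)
    print("adapter",rect(P,.022,.036,(.497,.329),.075))
    print("yellow",rect(P,.022,.036,(.578,.186),.075))
    print("tray white",rect(P,.012,.045,(.476,.016),.12,white))
    print("tab",rect(P,.045,.062,(.454,.115),.06))
    print("base/others")
    for lo,hi in((.006,.02),(.085,.11),(.12,.135),(.15,.165),(.165,.19),(.195,.232),(.218,.232)): print(lo,rect(P,lo,hi,(.485,-.12),.14))
    print("bowl",rect(P,.01,.025,(.616,-.135),.06))
    c=imaging.get_calibration(n)
z=np.load("top0.npz")["p"]; a=cv2.resize(z[200:300,150:450],(780,260),interpolation=cv2.INTER_CUBIC)
s=np.load("side0.npz")["p"]; b=cv2.resize(s[90:380,230:420],(394,600),interpolation=cv2.INTER_CUBIC)
cv2.imwrite("pics/c1.png",np.vstack([a,np.hstack([cv2.resize(s[230:370,230:420],(390,287)),cv2.resize(s[90:230,230:420],(390,287))])]))
E
```

```text
side
adapter (1155, [0.4989, 0.3282, 0.0289, 0.1069, 0.0474], 14.9)
yellow (888, [0.5811, 0.1825, 0.029, 0.1065, 0.0478], -23.0)
tray white (1590, [0.4805, 0.0098, 0.0215, 0.2216, 0.0933], -86.3)
tab (99, [0.4516, 0.1388, 0.0539, 0.0482, 0.0079], 10.4)
base/others
0.006 (1462, [0.5215, -0.1211, 0.0121, 0.2731, 0.2066], 84.6)
0.085 (140, [0.4976, -0.1372, 0.0981, 0.1058, 0.0699], -78.8)
0.12 (43, [0.4987, -0.1352, 0.1321, 0.1068, 0.0677], -80.6)
0.15 (876, [0.5017, -0.148, 0.1592, 0.1349, 0.0648], -78.7)
0.165 (342, [0.4911, -0.1363, 0.1823, 0.0833, 0.0402], 77.9)
0.195 (148, [0.4748, -0.1641, 0.2187, 0.0219, 0.0211], -26.3)
0.218 (78, [0.474, -0.1657, 0.2255, 0.0214, 0.0186], -30.9)
bowl (236, [0.6158, -0.125, 0.016, 0.0959, 0.0909], -71.3)
top
adapter (814, [0.4971, 0.3268, 0.0285, 0.1066, 0.0472], 15.0)
yellow (759, [0.5793, 0.1812, 0.0283, 0.1062, 0.0471], -22.9)
tray white (1450, [0.4696, 0.0251, 0.0211, 0.157, 0.0858], -79.9)
tab (71, [0.4504, 0.1373, 0.0542, 0.0494, 0.0078], 9.9)
base/others
0.006 (1541, [0.5206, -0.1191, 0.0119, 0.272, 0.2027], 86.4)
0.085 (25, [0.474, -0.1341, 0.0859, 0.1097, 0.0358], 71.8)
0.12 None
0.15 (1257, [0.4998, -0.1495, 0.1588, 0.1342, 0.0698], -80.8)
0.165 (417, [0.4892, -0.1388, 0.1826, 0.085, 0.0404], 77.2)
0.195 (145, [0.4719, -0.167, 0.2236, 0.0214, 0.0213], -7.7)
0.218 (104, [0.4726, -0.167, 0.2254, 0.021, 0.0205], 79.8)
bowl (270, [0.6134, -0.1263, 0.0156, 0.0938, 0.0933], -79.1)
```

View pics/c1.png

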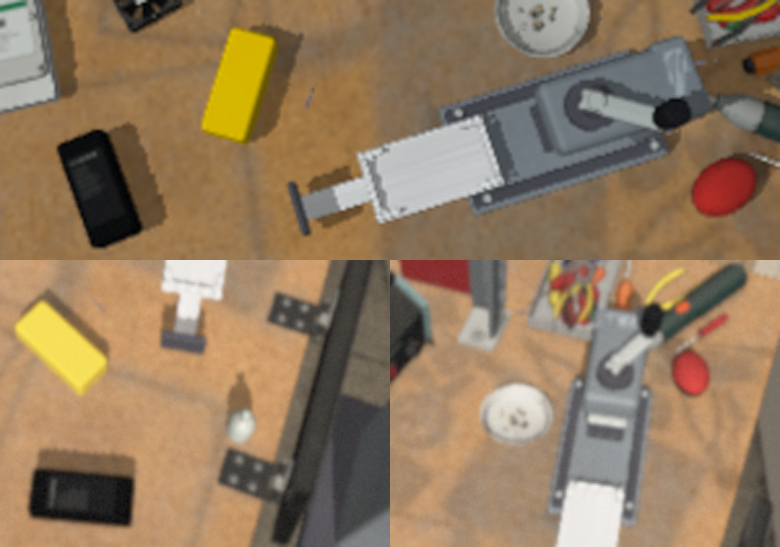

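The crop confirms it: the black box measures about 107x47x29 mm, its long axis at 15°, centred near (0.498, 0.3275). The press +x axis points at about -80°, and the knob is at (0.473,-0.166). I'm setting off above the adapter.

apply_moves(targets=[[[0.32,0.82,0,7.15,1],[0.32,0.82,0,7.15,1],[0.32,0.82,0,7.15,1],[0.32,0.82,0,7.15,1],[0.32,0.82,0,7.15,1],[0.32,0.82,0,7.15,1],[0.32,0.82,0,7.15,1],[0.32,0.82,0,7.15,1]]])

```text
clock: 0.82
eef_pos: [0.2961, -0.1969, 0.2482]
tool_rot: [0.764, 0.645, 0.0, -0.0]
ft_force: [1.4, 0.3, 0.1]
grip_width: 0.085
grasp_force: 0.0
```

apply_moves(targets=[[[0.32,0.82,0,7.15,1],[0.32,0.82,0,7.15,1],[0.32,0.82,0,7.15,1],[0.32,0.82,0,7.15,1],[0.32,0.82,0,7.15,1],[0.32,0.82,0,7.15,1],[0.32,0.82,0,7.15,1],[0.32,0.82,0,7.15,1]]])

```text
clock: 1.48
eef_pos: [0.3985, 0.0657, 0.2482]
tool_rot: [0.362, 0.932, -0.0, 0.0]
ft_force: [1.0, -0.8, -0.2]
grip_width: 0.0856
grasp_force: 0.0
```

apply_moves(targets=[[[0.32,0.82,-0.4,7.15,1],[0.32,0.82,-0.4,7.15,1],[0.32,0.82,-0.4,7.15,1],[0.32,0.82,-0.4,7.15,1],[0.32,0.82,-0.4,7.15,1],[0.32,0.82,-0.4,7.15,1],[0.32,0.82,-0.4,7.15,1],[0.32,0.82,-0.4,7.15,1]]])

```text
clock: 2.15
eef_pos: [0.5009, 0.3278, 0.1189]
tool_rot: [-0.128, 0.992, -0.0, -0.0]
ft_force: [0.6, -0.4, 0.5]
grip_width: 0.0856
grasp_force: 0.0
```

```bash
cat > s.py <<'E'
from h import *
o=get_obs(); R=Rotation.from_quat(o["tool_rot"]).as_matrix()
print(round(o["clock"],2),np.round(o["eef_pos"],4),"yaw_y",round(np.degrees(np.arctan2(R[1,1],R[0,1])),2),"z",np.round(R[:,2],3),"j",np.round(o["joint_pos"],2),"F",np.round(o["ft_force"],1),"w",round(o["grip_width"],4),round(o["grasp_force"],1))
E
python3 s.py
python3 - <<'E'
from m import *
# heading of tray: lip tops & white outline
for n in("side","top"):
    z=np.load(n+"0.npz"); P=world(n,z["d"]); p=z["p"].astype(int); white=p.min(-1)>140
    for lo,hi in((.026,.034),(.017,.034)):
        print(n,lo,rect(P,lo,hi,(.474,.009),.085,white))
    print("head",rect(P,.153,.165,(.5,-.149),.09), rect(P,.006,.016,(.4972,-.119),.09))
E
```

```text
2.15 [0.5009 0.3278 0.1189] yaw_y 104.76 z [-0.001 -0.001 -1.   ] j [ 0.58  0.52  0.07  1.12 -0.    0.32] F [ 0.6 -0.4  0.5] w 0.0856 0.0
side 0.026 (183, [0.475, 0.0102, 0.0298, 0.1247, 0.0878], -79.8)
side 0.017 (1442, [0.4703, 0.02, 0.0216, 0.146, 0.0931], -79.5)
head (827, [0.5015, -0.148, 0.1593, 0.1348, 0.0643], -78.5) (1001, [0.5125, -0.1119, 0.0116, 0.1521, 0.1459], -81.0)
top 0.026 (164, [0.4723, 0.0082, 0.0293, 0.1239, 0.089], -80.6)
top 0.017 (1422, [0.4699, 0.0196, 0.0211, 0.1473, 0.089], -80.1)
head (1219, [0.4996, -0.15, 0.1589, 0.1336, 0.0696], -80.5) (990, [0.5118, -0.1152, 0.0112, 0.1607, 0.149], -79.1)
```

apply_moves(targets=[[[-0.04,0,-0.4,0.3,1],[-0.03,0,-0.5,0,1],[0,0,-0.5,0,1],[0,0,-0.5,0,1],[0,0,-0.35,0,1],[0,0,-0.17,0,1],[0,0,0,0,1],[0,0,0,0,-1]]])

```text
clock: 2.82
eef_pos: [0.4981, 0.3262, 0.0235]
tool_rot: [-0.128, 0.992, -0.0, -0.0]
ft_force: [1.2, -0.5, -0.1]
grip_width: 0.0754
grasp_force: 0.0
```

apply_moves(targets=[[[0,0,0,0,-1],[0,0,0,0,-1],[0,0,0,0,-1],[0,0,0,0,-1],[0,0,0,0,-1],[0,0,0,0,-1]]])

```text
clock: 3.32
eef_pos: [0.4993, 0.327, 0.0253]
tool_rot: [-0.128, 0.992, 0.001, 0.002]
ft_force: [-0.2, 0.4, 5.9]
grip_width: 0.0469
grasp_force: 65.0
```

apply_moves(targets=[[[0,0,0.5,0,-1],[0,0,0.8,0,-1],[0,0,0.8,0,-1],[0,-0.2,0,-4,-1],[-0.04,-0.56,0,-7,-1],[-0.05,-0.56,0,-7,-1],[-0.05,-0.56,0,-7,-1],[-0.05,-0.56,0,-7,-1]]])

```text
clock: 3.98
eef_pos: [0.4896, 0.2275, 0.1071]
tool_rot: [0.153, 0.988, -0.0, -0.0]
ft_force: [0.9, -0.1, -2.3]
grip_width: 0.0467
grasp_force: 64.2
```

apply_moves(targets=[[[-0.05,-0.56,0,-7,-1],[-0.05,-0.56,0,-7,-1],[-0.05,-0.56,0,-7,-1],[-0.05,-0.56,0,-7,-1],[-0.05,-0.56,0,-7,-1],[-0.05,-0.56,0,-7,-1],[-0.05,-0.56,0,-7,-1],[-0.05,-0.56,0,-7,-1]]])

```text
clock: 4.65
eef_pos: [0.4737, 0.0483, 0.1073]
tool_rot: [0.599, 0.8, -0.0, -0.0]
ft_force: [0.1, 0.3, -2.0]
grip_width: 0.0467
grasp_force: 64.2
```

apply_moves(targets=[[[-0.03,-0.56,0,-6.9,-1],[0,-0.45,0,0,-1],[0,0,0,0,-1],[0,0,0,0,-1]]])

```text
clock: 4.98
eef_pos: [0.4728, 0.0083, 0.1073]
tool_rot: [0.645, 0.764, -0.0, -0.0]
ft_force: [0.7, 0.6, -1.2]
grip_width: 0.0469
grasp_force: 64.2
```

```bash
python3 s.py
python3 - <<'E'
from m import *
out=[]
for n in("side","top"):
    p,d=look(n); P=world(n,d); np.savez(f"{n}1.npz",p=p,d=d)
    dark=p.max(-1)<75
    z=np.linspace(.05,.14,10)
    print(n,rect(P,.07,.125,(.474,.009),.1,dark))
    out.append(p)
cv2.imwrite("pics/c2.png",np.vstack([cv2.resize(out[0][150:290,230:420],(407,300)),cv2.resize(out[1][200:300,250:386],(407,300))]))
E
```

```text
4.98 [0.4728 0.0083 0.1073] yaw_y 9.68 z [-0.001  0.    -1.   ] j [ 0.02  0.3  -0.3   0.97  0.    1.42] F [ 0.7  0.6 -1.2] w 0.0469 64.2
side (632, [0.4704, 0.0255, 0.1107, 0.0763, 0.0679], -79.7)
top (273, [0.4654, 0.0437, 0.1102, 0.046, 0.0375], 10.4)
```

View pics/c2.png

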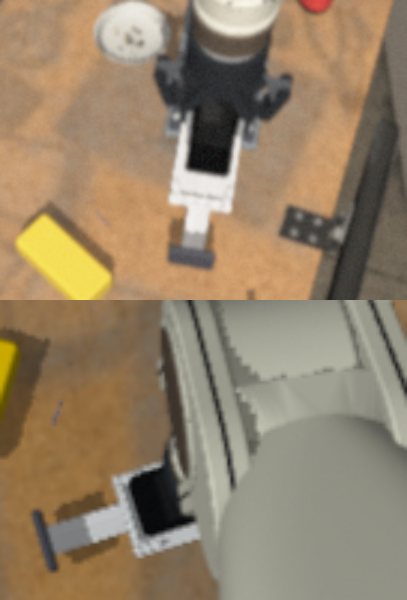

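The adapter hangs over the nest, aligned with the tray: side crop at about (212,140), top crop at about (160,505). I'll measure its visible front end against the nest.

Run:
```python
from m import *
a=np.radians(-80); ux=np.array([np.cos(a),np.sin(a)]); uy=np.array([-ux[1],ux[0]])
N=np.array([.4737,.0092])
for n in("side","top"):
    z=np.load(n+"1.npz"); P=world(n,z["d"]); q=P[(z["p"].max(-1)<90)&(P[...,2]>.1)&(P[...,2]<.118)]
    r=(q[:,:2]-N)@np.c_[ux,uy]
    k=(r[:,0]<-25e-3)&(r[:,0]>-.075)&(abs(r[:,1])<.04); r=r[k]
    b=np.array([r[(abs(r[:,0]-c)<.003),1] for c in(-.03,)][0])
    print(n,len(r),"xfront",np.percentile(r[:,0],[0,1,5]),"z",np.median(q[k,2]))
    for c in(-.03,-.04,-.05):
        s=r[abs(r[:,0]-c)<.004,1]
        if len(s): print(c,s.min(),s.max())
```

```text
side 263 xfront [-0.0547341  -0.05416776 -0.05364528] z 0.11041296571800241
-0.03 -0.021672188884811656 0.020253695198996714
-0.04 -0.021683773183225362 0.01916451558627735
-0.05 -0.021258736785301956 0.019928037400463915
top 253 xfront [-0.05360806 -0.05348952 -0.05236701] z 0.11033185785989663
-0.03 -0.025754504241782303 0.02073283690370363
-0.04 -0.025866768506268078 0.020141177959507206
-0.05 -0.025933596208818778 0.01962168170403837
```

apply_moves(targets=[[[0.045,0,-0.3,0.2,-1],[0,0,-0.4,0,-1],[0,0,-0.3,0,-1],[0,0,-0.2,0,-1],[0,0,-0.15,0,-1],[0,0,0,0,-1]]])

```text
clock: 5.58
eef_pos: [0.4742, 0.0097, 0.0523]
tool_rot: [0.642, 0.766, -0.001, -0.001]
ft_force: [-0.7, -1.2, -2.6]
grip_width: 0.0465
grasp_force: 64.2
```

apply_moves(targets=[[[0,0,-0.08,0,-1],[0,0,-0.06,0,-1],[0,0,0,0,-1],[0,0,0,0,-1]]])

```text
clock: 5.92
eef_pos: [0.4753, 0.0091, 0.0482]
tool_rot: [0.643, 0.766, 0.0, 0.0]
ft_force: [0.2, -0.0, -2.0]
grip_width: 0.047
grasp_force: 64.2
```

apply_moves(targets=[[[0,0,-0.05,0,-1],[0,0,0,0,-1],[0,0,0,0,0.5],[0,0,0,0,0.5],[0,0,0,0,0.5],[0,0,0,0,0.5]]])

```text
clock: 6.42
eef_pos: [0.4752, 0.009, 0.046]
tool_rot: [0.643, 0.766, 0.0, 0.0]
ft_force: [0.3, 0.1, 0.4]
grip_width: 0.064
grasp_force: 0.0
```

apply_moves(targets=[[[0,0,0.2,0,0.5],[0,0,0.5,0,0.5],[0,0,0.8,0,0.5],[0,0,0.8,0,0.5],[-0.1,0.5,0,0,-1],[-0.17,0.98,0,0,-1],[-0.17,0.98,0,0,-1],[-0.17,0.98,0,0,-1]]])

```text
clock: 7.08
eef_pos: [0.4507, 0.1477, 0.139]
tool_rot: [0.644, 0.765, 0.001, 0.0]
ft_force: [0.9, -0.2, -0.3]
grip_width: 0.0157
grasp_force: 0.0
```

```bash
python3 s.py
python3 - <<'E'
from m import *
a=np.radians(-80); ux=np.array([np.cos(a),np.sin(a)]); uy=np.array([-ux[1],ux[0]])
out=[]
for n in("side","top"):
    p,d=look(n); P=world(n,d)
    print(n,"adapter",rect(P,.042,.06,(.474,.009),.07,p.max(-1)<90)); 
    q=P[(P[...,2]>.04)&(P[...,2]<.06)&(np.hypot(P[...,0]-.474,P[...,1]-.009)<.07)&(p.max(-1)<90)]
    A=np.c_[q,np.ones(len(q))]; c=np.linalg.lstsq(A[:,[0,1,3]],q[:,2],rcond=None)[0]; print("tilt",c)
    print("tab",rect(P,.045,.062,(.451,.138),.06))
    out.append(p)
cv2.imwrite("pics/c3.png",np.hstack([cv2.resize(out[0][150:290,250:390],(400,400)),cv2.resize(out[1][210:310,250:350],(400,400))]))
E
```

```text
7.08 [0.4507 0.1477 0.139 ] yaw_y 9.88 z [ 0.002  0.001 -1.   ] j [ 0.32  0.27 -0.26  1.04  0.    1.72] F [ 0.9 -0.2 -0.3] w 0.0157 0.0
side adapter None
tilt [0. 0. 0.]
tab (99, [0.4516, 0.1388, 0.0536, 0.0484, 0.0085], 9.6)
top adapter (837, [0.4739, 0.009, 0.0499, 0.1064, 0.0466], -79.9)
tilt [ 0.00499956 -0.00140544  0.047491  ]
tab None
```

View pics/c3.png

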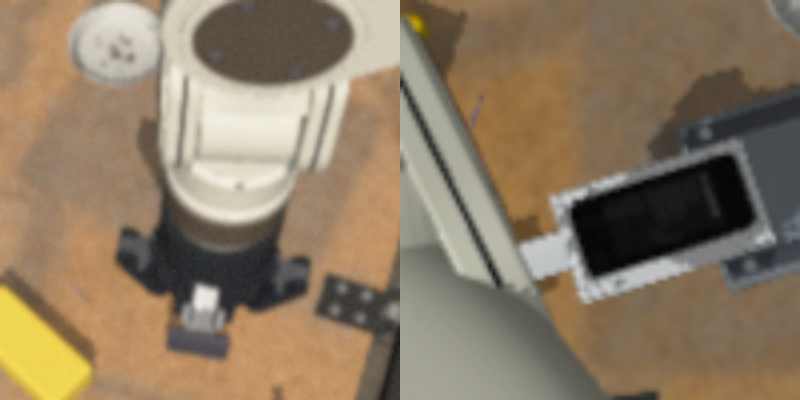

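The adapter is seated flat in the nest: the top crop at (665,215) shows an even margin, and its top is at z 0.050 with no tilt. Now I'll get behind the tab and push.

apply_moves(targets=[[[-0.17,0.74,0,0,-1],[0,0,-0.5,0,-1],[0,0,-0.7,0,-1],[0,0,-0.7,0,-1],[0,0,-0.3,0,-1],[0,0,0,0,-1]]])

```text
clock: 7.68
eef_pos: [0.4414, 0.1747, 0.0473]
tool_rot: [0.643, 0.766, -0.003, -0.001]
ft_force: [-0.3, -1.5, -0.5]
grip_width: 0.0002
grasp_force: 0.0
```

apply_moves(targets=[[[0.035,-0.2,0,0,-1],[0.05,-0.3,0,0,-1],[0.065,-0.37,0,0,-1],[0.065,-0.37,0,0,-1]]])

```text
clock: 8.02
eef_pos: [0.4537, 0.1267, 0.0515]
tool_rot: [0.643, 0.766, 0.002, 0.0]
ft_force: [-0.4, 3.9, -2.2]
grip_width: -0.0003
grasp_force: 1.5
```

apply_moves(targets=[[[0.065,-0.37,0,0,-1],[0.065,-0.37,0,0,-1],[0.065,-0.37,0,0,-1],[0.065,-0.37,0,0,-1]]])

```text
clock: 8.35
eef_pos: [0.464, 0.0669, 0.0516]
tool_rot: [0.643, 0.766, 0.002, 0.0]
ft_force: [-0.1, 3.0, -1.5]
grip_width: -0.0001
grasp_force: 1.5
```

```bash
python3 s.py
```

```text
8.35 [0.464  0.0669 0.0516] yaw_y 9.99 z [ 0.002  0.002 -1.   ] j [ 0.14  0.37 -0.39  0.82  0.    1.54] F [-0.1  3.  -1.5] w -0.0001 1.5
```

apply_moves(targets=[[[0.05,-0.3,0,0,-1],[0.04,-0.25,0,0,-1],[0.03,-0.2,0,0,-1],[0.015,-0.1,0,0,-1]]])

```text
clock: 8.68
eef_pos: [0.4696, 0.0324, 0.0512]
tool_rot: [0.643, 0.766, 0.001, 0.001]
ft_force: [0.2, 1.8, 2.2]
grip_width: -0.0
grasp_force: 1.2
```

apply_moves(targets=[[[0.015,-0.08,0,0,-1],[0.015,-0.08,0,0,-1]]])

```text
clock: 8.85
eef_pos: [0.4701, 0.027, 0.0505]
tool_rot: [0.643, 0.766, 0.001, 0.0]
ft_force: [0.0, 2.7, 1.4]
grip_width: -0.0001
grasp_force: 1.1
```

apply_moves(targets=[[[0.01,-0.06,0,0,-1],[0.01,-0.06,0,0,-1]]])

```text
clock: 9.02
eef_pos: [0.4702, 0.0261, 0.0505]
tool_rot: [0.642, 0.767, 0.004, -0.003]
ft_force: [-3.4, 18.7, 6.4]
grip_width: 0.0002
grasp_force: 9.6
```

apply_moves(targets=[[[0,0,0,0,-1],[-0.05,0.3,0,0,-1],[-0.1,0.6,0,0,-1],[-0.1,0.6,0.5,0,-1],[-0.1,0.6,0.9,0,-1],[-0.1,0.6,0.9,0,-1],[-0.1,0.6,0.9,0,-1],[-0.1,0.6,0.9,0,-1]]])

```text
clock: 9.68
eef_pos: [0.444, 0.1748, 0.2093]
tool_rot: [0.643, 0.766, -0.001, 0.0]
ft_force: [1.2, 1.2, 0.7]
grip_width: 0.0003
grasp_force: 0.0
```

apply_moves(targets=[[[0,0.5,0.9,0,1],[0,0.5,0.9,0,1],[0,0,0.3,0,1],[0,0,0,0,1]]])

```text
clock: 10.02
eef_pos: [0.4465, 0.216, 0.2958]
tool_rot: [0.642, 0.767, 0.003, 0.002]
ft_force: [0.1, -0.1, -0.3]
grip_width: 0.0483
grasp_force: 0.0
```

```bash
python3 s.py
python3 - <<'E'
from m import *
out=[]
for n in("side","top"):
    p,d=look(n); P=world(n,d); np.savez(f"{n}2.npz",p=p,d=d)
    print(n,"tab",rect(P,.045,.062,(.474,.011),.05),"knob",rect(P,.218,.232,(.473,-.166),.03),rect(P,.195,.232,(.473,-.166),.03),"hub",rect(P,.16,.1725,(.4965,-.118),.04),"arm",rect(P,.178,.19,(.49,-.137),.07))
    out.append(p)
cv2.imwrite("pics/c4.png",np.hstack([cv2.resize(out[0][90:230,280:420],(400,400)),cv2.resize(out[1][200:300,310:410],(400,400))]))
E
```

```text
10.02 [0.4465 0.216  0.2958] yaw_y 10.15 z [ 0.007  0.002 -1.   ] j [ 0.45  0.21  0.09  1.44 -0.    1.84] F [ 0.1 -0.1 -0.3] w 0.0483 0.0
side tab None knob None None hub None arm None
top tab (74, [0.4718, 0.0116, 0.0538, 0.0498, 0.008], 9.6) knob (102, [0.4721, -0.1669, 0.2255, 0.0203, 0.0203], -15.0) (144, [0.472, -0.1667, 0.2239, 0.0206, 0.0206], -16.4) hub (246, [0.4949, -0.121, 0.1679, 0.0718, 0.0568], -76.8) arm (253, [0.4841, -0.1431, 0.1845, 0.0784, 0.022], 69.2)
```

View pics/c4.png

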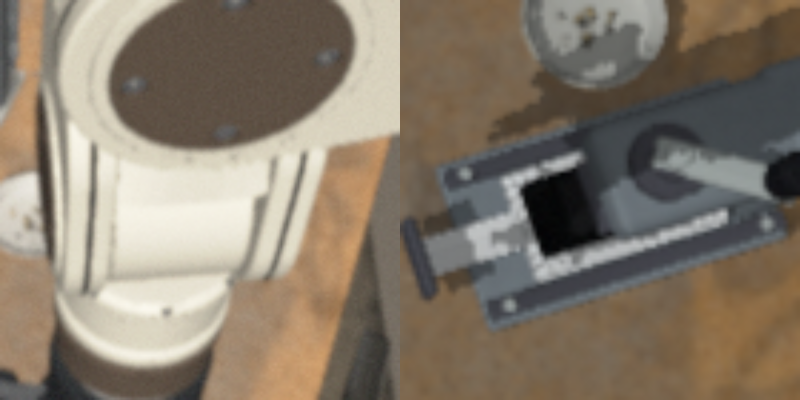

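Tray is home: in the right (top-camera) half of the crop the tab is at (420,257), the adapter under the head at (565,210) and the knob at (785,175). The left (side-camera) half is blocked by the arm. The axis is about (0.495,-0.117) and the knob (0.473,-0.166), bearing -114°. Next I'll go to the knob and grip it.

apply_moves(targets=[[[0.05,-0.6,0,0,1],[0.05,-0.8,0,0,1],[0.05,-0.8,0,0,1],[0.05,-0.8,0,0,1],[0.05,-0.8,0,0,1],[0.06,-0.8,0,0,1],[0.06,-0.8,0,0,1],[0.06,-0.8,0,0,1]]])

```text
clock: 10.78
eef_pos: [0.4603, -0.036, 0.2894]
tool_rot: [0.643, 0.766, -0.002, -0.002]
ft_force: [0.1, -0.1, 0.4]
grip_width: 0.0853
grasp_force: 0.0
```

apply_moves(targets=[[[0.06,-0.8,0,0,1],[0.06,-0.8,0,0,1],[0.06,-0.8,0,0,1],[0.05,-0.65,0,0,1],[0,-0.1,0,0,1],[0,0,0,0,1],[0,0,0,0,1]]])

```text
clock: 11.37
eef_pos: [0.4701, -0.1597, 0.2902]
tool_rot: [0.643, 0.766, -0.001, -0.002]
ft_force: [0.2, 0.0, -0.5]
grip_width: 0.0856
grasp_force: 0.0
```

```bash
python3 s.py
```

```text
11.37 [ 0.4701 -0.1597  0.2902] yaw_y 9.91 z [-0.004  0.002 -1.   ] j [-0.33  0.22  0.09  1.44  0.    1.07] F [ 0.2  0.  -0.5] w 0.0856 0.0
```

apply_moves(targets=[[[0.07,-0.16,0,0,1],[0,0,-0.5,0,1],[0,0,-0.6,0,1],[0,0,-0.5,0,1],[0,0,-0.3,0,1],[0,0,-0.13,0,1],[0,0,0,0,-1],[0,0,0,0,-1]]])

```text
clock: 12.03
eef_pos: [0.4745, -0.1656, 0.2112]
tool_rot: [0.642, 0.766, 0.0, 0.0]
ft_force: [-0.6, 0.8, -0.0]
grip_width: 0.064
grasp_force: 0.0
```

apply_moves(targets=[[[0,0,0,0,-1],[0,0,0,0,-1],[0,0,0,0,-1],[0,0,0,0,-1],[0,0,0,0,-1],[0,0,0,0,-1],[0,0,0,0,-1],[0,0,0,0,-1]]])

```text
clock: 12.7
eef_pos: [0.4742, -0.1665, 0.212]
tool_rot: [0.643, 0.766, 0.0, 0.001]
ft_force: [-2.3, 0.1, 5.8]
grip_width: 0.0215
grasp_force: 58.9
```

```bash
python3 s.py
```

```text
12.7 [ 0.4742 -0.1665  0.212 ] yaw_y 9.97 z [ 0.001 -0.001 -1.   ] j [-0.34  0.26 -0.06  1.25 -0.    1.06] F [-2.3  0.1  5.8] w 0.0215 58.9
```

```bash
cat > circ.py <<'E'
import sys,json,numpy as np
# usage: circ.py theta0_deg step_rad n
t0=np.radians(float(sys.argv[1])); s=float(sys.argv[2]); n=int(sys.argv[3]); per=int(sys.argv[4]) if len(sys.argv)>4 else 8
t=t0-s*np.arange(n+1); p=np.c_[np.cos(t),np.sin(t)]*.055/.04
c=np.round(p-p[0],2); r=np.round(np.diff(c,axis=0),2)+0.0
for i in range(0,n,per): print(round(np.degrees(t[min(i+per,n)]),1),json.dumps([[[a,b,0,0,-1] for a,b in r[i:i+per].tolist()]]))
E
python3 circ.py -113.1 0.12 24
```

```text
-168.1 [[[-0.15, 0.07, 0, 0, -1], [-0.14, 0.09, 0, 0, -1], [-0.12, 0.11, 0, 0, -1], [-0.11, 0.12, 0, 0, -1], [-0.1, 0.14, 0, 0, -1], [-0.08, 0.14, 0, 0, -1], [-0.06, 0.15, 0, 0, -1], [-0.05, 0.16, 0, 0, -1]]]
-223.1 [[[-0.02, 0.16, 0, 0, -1], [0.0, 0.17, 0, 0, -1], [0.01, 0.16, 0, 0, -1], [0.04, 0.16, 0, 0, -1], [0.05, 0.16, 0, 0, -1], [0.07, 0.15, 0, 0, -1], [0.09, 0.14, 0, 0, -1], [0.11, 0.12, 0, 0, -1]]]
-278.1 [[[0.12, 0.12, 0, 0, -1], [0.13, 0.1, 0, 0, -1], [0.14, 0.08, 0, 0, -1], [0.15, 0.06, 0, 0, -1], [0.16, 0.05, 0, 0, -1], [0.16, 0.02, 0, 0, -1], [0.17, 0.01, 0, 0, -1], [0.16, -0.01, 0, 0, -1]]]
```

apply_moves(targets=[[[-0.15,0.07,0,0,-1],[-0.14,0.09,0,0,-1],[-0.12,0.11,0,0,-1],[-0.11,0.12,0,0,-1],[-0.1,0.14,0,0,-1],[-0.08,0.14,0,0,-1],[-0.06,0.15,0,0,-1],[-0.05,0.16,0,0,-1]]])

```text
clock: 13.37
eef_pos: [0.4422, -0.1291, 0.212]
tool_rot: [0.644, 0.765, -0.001, 0.003]
ft_force: [-0.7, -6.3, 3.9]
grip_width: 0.0213
grasp_force: 59.8
```

apply_moves(targets=[[[-0.02,0.16,0,0,-1],[0.0,0.17,0,0,-1],[0.01,0.16,0,0,-1],[0.04,0.16,0,0,-1]]])

```text
clock: 13.7
eef_pos: [0.4422, -0.1026, 0.212]
tool_rot: [0.644, 0.765, -0.002, 0.001]
ft_force: [-3.6, -5.8, 7.1]
grip_width: 0.0216
grasp_force: 60.3
```

apply_moves(targets=[[[0.05,0.16,0,0,-1],[0.07,0.15,0,0,-1],[0.09,0.14,0,0,-1],[0.11,0.12,0,0,-1]]])

```text
clock: 14.03
eef_pos: [0.4547, -0.0789, 0.2119]
tool_rot: [0.643, 0.766, -0.001, 0.0]
ft_force: [-5.0, -2.8, 8.5]
grip_width: 0.021
grasp_force: 60.4
```

apply_moves(targets=[[[0.12,0.12,0,0,-1],[0.13,0.1,0,0,-1],[0.14,0.08,0,0,-1],[0.15,0.06,0,0,-1]]])

```text
clock: 14.37
eef_pos: [0.4763, -0.0641, 0.2119]
tool_rot: [0.643, 0.766, -0.001, 0.0]
ft_force: [-6.5, -3.1, 9.0]
grip_width: 0.0213
grasp_force: 60.4
```

apply_moves(targets=[[[0.16,0.05,0,0,-1],[0.16,0.02,0,0,-1],[0.17,0.01,0,0,-1],[0.16,-0.01,0,0,-1]]])

```text
clock: 14.7
eef_pos: [0.5024, -0.0611, 0.2119]
tool_rot: [0.643, 0.766, -0.001, -0.0]
ft_force: [-5.7, -0.7, 9.1]
grip_width: 0.0216
grasp_force: 60.4
```

```bash
cat > ana.py <<'E'
import sys,numpy as np
C=np.array([.4956,-.1159])
for l in sys.stdin:
    v=[float(x) for x in l.replace(","," ").split()]
    if len(v)<4: continue
    d=np.array(v[:2])-C; th=np.arctan2(d[1],d[0]); t=np.array([np.sin(th),-np.cos(th)]); f=np.array(v[2:4])
    print("turned %.2f r %.1f Ft %.1f Fr %.1f"%((np.radians(-113.1)-th)%(2*np.pi),1e3*np.hypot(*d),-f@t,f@d/np.hypot(*d)))
E
python3 circ.py -278.1 0.1 32 2
```

```text
-289.6 [[[0.13, -0.03, 0, 0, -1], [0.14, -0.04, 0, 0, -1]]]
-301.0 [[[0.12, -0.05, 0, 0, -1], [0.12, -0.06, 0, 0, -1]]]
-312.5 [[[0.12, -0.08, 0, 0, -1], [0.1, -0.09, 0, 0, -1]]]
-323.9 [[[0.1, -0.09, 0, 0, -1], [0.09, -0.11, 0, 0, -1]]]
-335.4 [[[0.07, -0.12, 0, 0, -1], [0.07, -0.12, 0, 0, -1]]]
-346.9 [[[0.05, -0.13, 0, 0, -1], [0.04, -0.13, 0, 0, -1]]]
-358.3 [[[0.02, -0.13, 0, 0, -1], [0.01, -0.14, 0, 0, -1]]]
-369.8 [[[0.0, -0.14, 0, 0, -1], [-0.02, -0.13, 0, 0, -1]]]
-381.2 [[[-0.03, -0.14, 0, 0, -1], [-0.04, -0.13, 0, 0, -1]]]
-392.7 [[[-0.06, -0.12, 0, 0, -1], [-0.07, -0.12, 0, 0, -1]]]
-404.2 [[[-0.08, -0.12, 0, 0, -1], [-0.09, -0.1, 0, 0, -1]]]
-415.6 [[[-0.1, -0.09, 0, 0, -1], [-0.11, -0.09, 0, 0, -1]]]
-427.1 [[[-0.11, -0.07, 0, 0, -1], [-0.13, -0.06, 0, 0, -1]]]
-438.5 [[[-0.13, -0.04, 0, 0, -1], [-0.13, -0.04, 0, 0, -1]]]
-450.0 [[[-0.14, -0.02, 0, 0, -1], [-0.13, -0.01, 0, 0, -1]]]
-461.4 [[[-0.14, 0.01, 0, 0, -1], [-0.14, 0.02, 0, 0, -1]]]
```

apply_moves(targets=[[[0.13,-0.03,0,0,-1],[0.14,-0.04,0,0,-1]]])

```text
clock: 14.87
eef_pos: [0.513, -0.0635, 0.2119]
tool_rot: [0.643, 0.766, -0.0, -0.001]
ft_force: [-6.7, 0.4, 8.4]
grip_width: 0.021
grasp_force: 60.4
```

apply_moves(targets=[[[0.12,-0.05,0,0,-1],[0.12,-0.06,0,0,-1]]])

```text
clock: 15.03
eef_pos: [0.5226, -0.0678, 0.212]
tool_rot: [0.643, 0.766, -0.0, -0.001]
ft_force: [-5.7, 1.0, 9.5]
grip_width: 0.0209
grasp_force: 60.4
```

apply_moves(targets=[[[0.12,-0.08,0,0,-1],[0.1,-0.09,0,0,-1]]])

```text
clock: 15.2
eef_pos: [0.5316, -0.0742, 0.212]
tool_rot: [0.643, 0.766, 0.0, -0.001]
ft_force: [-4.7, 3.3, 8.4]
grip_width: 0.0211
grasp_force: 60.4
```

apply_moves(targets=[[[0.1,-0.09,0,0,-1],[0.09,-0.11,0,0,-1]]])

```text
clock: 15.37
eef_pos: [0.539, -0.082, 0.2119]
tool_rot: [0.643, 0.766, 0.0, -0.001]
ft_force: [-5.6, 2.3, 8.1]
grip_width: 0.0214
grasp_force: 60.4
```

apply_moves(targets=[[[0.07,-0.12,0,0,-1],[0.07,-0.12,0,0,-1]]])

```text
clock: 15.53
eef_pos: [0.5449, -0.0913, 0.2119]
tool_rot: [0.643, 0.766, 0.001, -0.001]
ft_force: [-4.8, 4.4, 8.0]
grip_width: 0.0218
grasp_force: 60.4
```

apply_moves(targets=[[[0.05,-0.13,0,0,-1],[0.04,-0.13,0,0,-1]]])

```text
clock: 15.7
eef_pos: [0.5487, -0.1014, 0.212]
tool_rot: [0.642, 0.766, 0.001, -0.001]
ft_force: [-5.6, 4.4, 7.4]
grip_width: 0.0213
grasp_force: 60.3
```

```bash
python3 ana.py <<'E'
.4422 -.1291 -.7 -6.3
.4422 -.1026 -3.6 -5.8
.4547 -.0789 -5 -2.8
.4763 -.0641 -6.5 -3.1
.5024 -.0611 -5.7 -.7
.513 -.0635 -6.7 .4
.5226 -.0678 -5.7 1.0
.5316 -.0742 -4.7 3.3
.539 -.082 -5.6 2.3
.5449 -.0913 -4.8 4.4
.5487 -.1014 -5.6 4.4
E
```

```text
turned 0.93 r 55.0 Ft 5.9 Fr 2.2
turned 1.41 r 55.0 Ft 6.5 Fr 2.1
turned 1.90 r 55.2 Ft 5.4 Fr 1.8
turned 2.38 r 55.3 Ft 7.2 Fr -0.6
turned 2.86 r 55.2 Ft 5.6 Fr -1.4
turned 3.06 r 55.2 Ft 6.5 Fr -1.7
turned 3.25 r 55.2 Ft 5.5 Fr -1.9
turned 3.45 r 55.1 Ft 5.7 Fr -0.6
turned 3.65 r 55.1 Ft 5.3 Fr -3.0
turned 3.85 r 55.1 Ft 6.1 Fr -2.3
turned 4.04 r 55.0 Ft 5.7 Fr -4.2
```

apply_moves(targets=[[[0.02,-0.13,0,0,-1],[0.01,-0.14,0,0,-1]]])

```text
clock: 15.87
eef_pos: [0.5504, -0.1119, 0.212]
tool_rot: [0.642, 0.766, 0.002, -0.001]
ft_force: [-2.3, 5.2, 6.6]
grip_width: 0.0213
grasp_force: 60.2
```

apply_moves(targets=[[[0.0,-0.14,0,0,-1],[-0.02,-0.13,0,0,-1]]])

```text
clock: 16.03
eef_pos: [0.5501, -0.1227, 0.212]
tool_rot: [0.642, 0.766, 0.002, -0.001]
ft_force: [-0.4, 5.8, 4.8]
grip_width: 0.0215
grasp_force: 60.1
```

apply_moves(targets=[[[-0.03,-0.14,0,0,-1],[-0.04,-0.13,0,0,-1]]])

```text
clock: 16.2
eef_pos: [0.5477, -0.1334, 0.212]
tool_rot: [0.642, 0.767, 0.003, -0.0]
ft_force: [-1.1, 6.1, 5.3]
grip_width: 0.0209
grasp_force: 60.1
```

apply_moves(targets=[[[-0.06,-0.12,0,0,-1],[-0.07,-0.12,0,0,-1]]])

```text
clock: 16.37
eef_pos: [0.5433, -0.1431, 0.212]
tool_rot: [0.642, 0.767, 0.003, 0.0]
ft_force: [2.7, 6.1, 3.9]
grip_width: 0.021
grasp_force: 59.9
```

apply_moves(targets=[[[-0.08,-0.12,0,0,-1],[-0.09,-0.1,0,0,-1]]])

```text
clock: 16.53
eef_pos: [0.5368, -0.1522, 0.2121]
tool_rot: [0.642, 0.767, 0.003, 0.001]
ft_force: [4.0, 5.0, 3.2]
grip_width: 0.0213
grasp_force: 59.8
```

apply_moves(targets=[[[-0.1,-0.09,0,0,-1],[-0.11,-0.09,0,0,-1]]])

```text
clock: 16.7
eef_pos: [0.5295, -0.159, 0.2121]
tool_rot: [0.642, 0.767, 0.004, 0.002]
ft_force: [5.9, 6.5, 1.6]
grip_width: 0.021
grasp_force: 59.7
```

apply_moves(targets=[[[-0.11,-0.07,0,0,-1],[-0.13,-0.06,0,0,-1]]])

```text
clock: 16.87
eef_pos: [0.5205, -0.1648, 0.2121]
tool_rot: [0.642, 0.767, 0.004, 0.002]
ft_force: [9.0, 3.7, 0.1]
grip_width: 0.0208
grasp_force: 59.5
```

```bash
python3 s.py
```

```text
16.87 [ 0.5205 -0.1648  0.2121] yaw_y 10.1 z [ 0.009  0.003 -1.   ] j [-0.31  0.34  0.05  1.27  0.01  1.09] F [9.  3.7 0.1] w 0.0208 59.5
```

```bash
python3 ana.py <<'E'
.5504 -.1119 -2.3 5.2
.5501 -.1227 -.4 5.8
.5477 -.1334 -1.1 6.1
.5433 -.1431 2.7 6.1
.5368 -.1522 4 5
.5295 -.159 5.9 6.5
.5205 -.1648 9 3.7
E
```

```text
turned 4.24 r 54.9 Ft 5.4 Fr -1.9
turned 4.43 r 54.9 Ft 5.7 Fr -1.1
turned 4.63 r 55.0 Ft 5.4 Fr -3.0
turned 4.83 r 54.9 Ft 6.6 Fr -0.7
turned 5.03 r 54.9 Ft 6.4 Fr -0.3
turned 5.21 r 54.8 Ft 8.7 Fr -1.5
turned 5.41 r 54.9 Ft 9.7 Fr 0.8
```

apply_moves(targets=[[[-0.13,-0.04,0,0,-1],[-0.13,-0.04,0,0,-1]]])

```text
clock: 17.03
eef_pos: [0.5105, -0.1687, 0.2121]
tool_rot: [0.642, 0.766, 0.004, 0.003]
ft_force: [7.9, 2.7, -0.3]
grip_width: 0.0213
grasp_force: 59.5
```

apply_moves(targets=[[[-0.14,-0.02,0,0,-1],[-0.13,-0.01,0,0,-1]]])

```text
clock: 17.2
eef_pos: [0.4998, -0.1706, 0.2121]
tool_rot: [0.642, 0.766, 0.003, 0.004]
ft_force: [9.5, 1.2, -2.2]
grip_width: 0.0214
grasp_force: 59.4
```

apply_moves(targets=[[[-0.14,0.01,0,0,-1],[-0.14,0.02,0,0,-1]]])

```text
clock: 17.37
eef_pos: [0.4887, -0.1703, 0.2121]
tool_rot: [0.643, 0.766, 0.002, 0.005]
ft_force: [9.8, -1.8, -1.9]
grip_width: 0.0212
grasp_force: 59.3
```

```bash
python3 circ.py -461.4 0.1 5 2
```

```text
-472.9 [[[-0.13, 0.03, 0, 0, -1], [-0.13, 0.05, 0, 0, -1]]]
-484.3 [[[-0.13, 0.06, 0, 0, -1], [-0.11, 0.07, 0, 0, -1]]]
-490.0 [[[-0.11, 0.09, 0, 0, -1]]]
```

apply_moves(targets=[[[-0.13,0.03,0,0,-1],[-0.13,0.05,0,0,-1]]])

```text
clock: 17.53
eef_pos: [0.4782, -0.1679, 0.2121]
tool_rot: [0.643, 0.766, 0.002, 0.005]
ft_force: [8.7, -4.4, -1.0]
grip_width: 0.0211
grasp_force: 59.3
```

apply_moves(targets=[[[-0.13,0.06,0,0,-1],[-0.11,0.07,0,0,-1]]])

```text
clock: 17.7
eef_pos: [0.4681, -0.1634, 0.2121]
tool_rot: [0.643, 0.766, 0.001, 0.005]
ft_force: [7.8, -8.5, -2.1]
grip_width: 0.0208
grasp_force: 59.2
```

apply_moves(targets=[[[-0.11,0.09,0,0,-1],[0,0,0,0,-1],[0,0,0,0,-1]]])

```text
clock: 17.95
eef_pos: [0.4623, -0.1595, 0.2121]
tool_rot: [0.643, 0.766, -0.0, 0.004]
ft_force: [4.3, -5.3, 0.9]
grip_width: 0.0213
grasp_force: 59.7
```

```bash
python3 s.py; python3 - <<'E' | python3 ana.py
from workcell import get_obs
o=get_obs(); print(".5105 -.1687 7.9 2.7\n.4998 -.1706 9.5 1.2\n.4887 -.1703 9.8 -1.8"); print(*o["eef_pos"][:2],*o["ft_force"][:2])
E
```

```text
17.95 [ 0.4623 -0.1595  0.2121] yaw_y 9.93 z [ 0.006 -0.005 -1.   ] j [-0.33  0.23 -0.1   1.23 -0.    1.07] F [ 4.3 -5.3  0.9] w 0.0213 59.7
turned 5.60 r 54.9 Ft 8.3 Fr -0.5
turned 5.80 r 54.9 Ft 9.6 Fr -0.5
turned 6.01 r 54.8 Ft 9.9 Fr 0.6
turned 0.25 r 54.9 Ft 6.7 Fr 1.6
```

apply_moves(targets=[[[-0.08,0.06,0,0,-1],[-0.07,0.07,0,0,-1],[0,0,0,0,-1],[0,0,0,0,-1]]])

```text
clock: 18.28
eef_pos: [0.4566, -0.1546, 0.2121]
tool_rot: [0.643, 0.766, -0.0, 0.004]
ft_force: [3.5, -6.9, -0.0]
grip_width: 0.021
grasp_force: 59.6
```

```bash
python3 - <<'E' | python3 ana.py
from workcell import get_obs
o=get_obs(); print(*o["eef_pos"][:2],*o["ft_force"][:2])
E
```

```text
turned 0.39 r 54.9 Ft 7.4 Fr 2.4
```

apply_moves(targets=[[[0,0,0,0,1],[0,0,0,0,1],[0,0,0,0,1],[0,0,0,0,1],[0,0,0,0,1],[0,0,0,0,1],[0,0,0,0,1]]])

```text
clock: 18.87
eef_pos: [0.4541, -0.152, 0.2107]
tool_rot: [0.643, 0.766, 0.0, -0.0]
ft_force: [-0.4, 0.3, 0.1]
grip_width: 0.0858
grasp_force: 0.0
```

apply_moves(targets=[[[0,0,0.3,0,1],[0,0,0.6,0,1],[0,0,0.8,0,1],[0,0,0.6,0,1],[-0.5,0,0,0,1],[-0.9,0,0,0,1],[-0.9,0,0,0,1],[-0.5,0,0,0,1]]])

```text
clock: 19.53
eef_pos: [0.3391, -0.1515, 0.3028]
tool_rot: [0.643, 0.766, -0.0, -0.001]
ft_force: [0.2, 0.5, 1.6]
grip_width: 0.0852
grasp_force: 0.0
```

```bash
python3 s.py
python3 - <<'E'
from m import *
out=[]
for n in("side","top"):
    p,d=look(n); P=world(n,d)
    print(n,"tab",rect(P,.045,.062,(.473,.011),.05),"knob",rect(P,.218,.232,(.4566,-.1546),.035),"bowl",rect(P,.01,.025,(.616,-.135),.06))
    out.append(p)
cv2.imwrite("pics/c5.png",np.hstack([cv2.resize(out[0][90:290,240:440],(400,400)),cv2.resize(out[1][180:310,290:420],(400,400))]))
E
```

```text
19.53 [ 0.3391 -0.1515  0.3028] yaw_y 9.99 z [-0.002  0.    -1.   ] j [-0.42 -0.03 -0.17  1.44 -0.    0.98] F [0.2 0.5 1.6] w 0.0852 0.0
side tab (92, [0.474, 0.0132, 0.053, 0.0487, 0.0095], 10.9) knob (79, [0.4568, -0.1533, 0.2252, 0.0208, 0.0195], -20.7) bowl (233, [0.6157, -0.1257, 0.0159, 0.0937, 0.0909], -68.5)
top tab (73, [0.472, 0.0113, 0.0542, 0.0501, 0.0082], 9.4) knob (100, [0.4555, -0.1558, 0.2255, 0.0202, 0.0194], -12.7) bowl (273, [0.6131, -0.1259, 0.0156, 0.0937, 0.0933], -53.4)
```

View pics/c5.png

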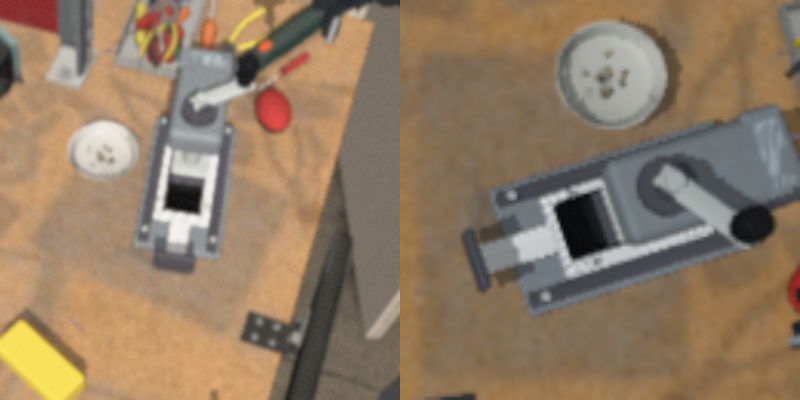

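The final view shows the adapter under the head (top crop, 585,225), the tray home with its tab at (477,258), and the knob left where I released it (752,222). The dish hasn't moved (610,75) and the robot is clear, so I'm handing in.

```bash
python3 -c "
from workcell import order
print(order.job_done())"
```

```text
the job is handed in; nothing more can be done
None
```

The job is handed in: the adapter lies flat in the nest, the tray is fully home, and the crank went about a quarter turn past the contact I felt (to within roughly 0.1 rad) before I let go; the dish was not moved.

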